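# Tyre gauge out of the lidded garage caddy

## Task

Get the tyre pressure gauge out of the pale green caddy. Lift the loose lid off by its black knob and set it down flat, knob up, in the middle of the round black rubber mat; then take out the red-handled gauge and lay it flat, dial up, in the middle of the blue tray, leaving the brush and the wrench inside the caddy. Set both down without dropping them, and do not disturb the other things on the shelf.

Things in the scene. Friction and masses are not known exactly. Their poses are not given: they have to be found in the camera images.
- caddy: Pale green open square plastic caddy, 200 x 200 mm, 50 mm high, walls and floor 4 mm thick, fixed. Origin: centre of its underside; x and y along its sides, z up. The gauge, brush and wrench lie in it along its x, side by side in lanes about 54 mm apart, in any order, on the floor 4 mm above the origin.
- caddy_lid: Loose pale green lid, 200 x 200 mm, about 0.22 kg: a plate (z 8 to 13 mm) over a square 180 mm locating flange (z 0 to 8 mm; 6 mm of play per side in the caddy). Origin: centre of the flange's lower edge, z up. Central black round knob, 34 mm in diameter from z 22 to 46 mm, top at z 51 mm. On the caddy its origin is 42 mm above the caddy's; set down, it stands on the flange.
- mat: Round black rubber mat, 250 mm in diameter, 4 mm thick, fixed on the marble. Origin: centre of its underside.
- tray: Shallow blue open tray, 220 mm (its x) by 150 mm (its y), 18 mm high, walls and floor 4 mm thick, fixed. Origin: centre of its underside.
- gauge: Tyre gauge, 155 mm long, about 0.18 kg, lying along its x, dial up (z up). Red straight handle 20 mm wide (y), 28 mm high, from x = -70 to 17 mm; black round dial case with white face, diameter 56 mm, 30 mm high, centred at x = 45 mm; brass tip at x = -82 mm. Origin: on its underside near mid-length; a good grip is across the handle at x = -12 mm.
- brush: Flat brush with pale wooden handle, grey ferrule and black head, 146 mm long, 30 mm wide, 22 mm high, lying in the caddy along its x; to be left in the caddy. Origin: on its underside, near mid-length.
- wrench: Steel socket wrench, 144 mm long, 30 mm wide, 24 mm high, lying in the caddy along its x; to be left in the caddy. Origin: on its underside, near mid-length.
- sprayer: White trigger spray bottle, 84 mm in diameter, 245 mm high, standing at the left side. Origin: centre of its underside. Not to be disturbed.
- jar: Glass jar with a clipped-on lid, 100 mm in diameter, 148 mm high, standing at the right side. Origin: centre of its underside. Not to be disturbed.
- lug_nut: Chrome lug nut, 48 mm wide, 45 mm high, standing behind and right of the work things. Origin: centre of its underside. Not to be disturbed.
- pad_clip: White spring-clip holder gripping a grey pad, 60 x 110 mm, 72 mm high, standing towards the back. Origin: centre of its underside. Not to be disturbed.

How it is judged:
By the outcome, as a careful person would: the job done as asked, in the order asked, and still so for the second after the job is handed in, with the robot touching nothing.
It also fails if it takes over 72 s, if anything falls off the work surface, if the arm or the gripper's body presses on something with over 40 N, if the wrist force passes 120 N, or if a joint passes its speed limit or range.

## Robot

A 6-joint arm with a two-finger parallel gripper is mounted at the origin on the work surface. World frame = base frame: x ahead of the robot, y to its left, z up, the work surface at z = 0. Lengths are in m, angles in degrees, forces in N, time in s.
With the tool pointing down it reaches from about 0.4 to 0.825 m from the base axis. Payload 7 kg.
Tool frame: the origin (TCP) lies midway between the tips of the shut fingers; the grasp point (between the pads) lies ctrl.grasp_offset behind it (ctrl.grasp_offset is the distance from the TCP to the grasp point, in m); z points along the fingers, y is the line along which they close (so a half turn about z gives the same grasp; the last joint's range is limited). The gripper opens to 88 mm and grips with 3 to 60 N. Pads are 19 mm wide; open, the fingers measure 130 mm over their backs; the gripper's body (78 mm by 193 mm) begins 47 mm behind the grasp point.
Start: joints at [-58.092, 20.546, 0.682, 0, -70.136, -16.507], TCP at [0.179, -0.651, 0.227] pointing down, gripper open.
Joint ranges: [-176.03, 176.03], [-82.01, 121.73], [-58.28, 71.71], [-173.87, 95.51], [-174.79, -0.11], [-173.66, 173.66]. Speed limits (degrees/s): [136.94, 136.94, 172.46, 180, 180, 180].

## Interface

Orientations are given as [roll, pitch, yaw] about the fixed x, y, z axes, in that order (R = Rz(yaw) Ry(pitch) Rx(roll)).
In Python, from plant import ctrl gives the robot as it stands. The module is installed in compiled form; this text tells all that it offers.
- The arm moves only by the tool send_rows, never from a script. Its argument "increments" is a list that holds one entry, the list of rows, each a list of 4 numbers: the shift along the world's x, y, z normalised to -1 to 1, where 1 is 0.2 m, then the turn about the world's z normalised to -1 to 1, where 1 is 1.5 rad. In form: [[[x, y, z, roll], ...]]. A call has 1 to 12 rows; each row is the pose to reach, as a shift and turn from the pose commanded when the call began; what a row does not reach only later rows make up. A row lasts 1/8 s, in which the tool goes at most 62.5 mm and 10.7 degrees, less where a joint would pass 70% of its speed; a pose out of reach is approached as far as the arm can. A call with a number of a shift or a turn outside -1 to 1 is refused whole. A call with a gripper value outside its range is refused whole. "jaw" is the opening, from 0 (shut) to 1 (fully open), set as the call begins (left out, the last holds). The fingers move at their own pace and stop on an object; the grip force is fixed at half the most. Time passes only in rows, so rows that repeat a pose let the fingers close. It gives the time, the measured TCP pose, the force, the opening and the grip force at its end, in the units of the state.
- ctrl.get_obs(): the state, without advancing time (a new reading comes with each control period).
- ctrl.snapshot(name): name is "scene" or "top"; returns the picture (384x512x3 uint8, red, green, blue); there is no depth.
- ctrl.calibration(name): a dict with "mtx" (3x3 intrinsics, pixels), "eye" and "attitude" of the camera in the world. Camera axes: x right, y up, looking along -z (the intrinsics and any distortion apply to the point x, -y, -z); pixel columns grow to the right and rows downward; lengths in m; the calibration is good to about 2 mm. A picture is of the moment at which its call begins. calibration takes no time and is no camera call.
- ctrl.close_job(): hands the job in; it is judged then, once.
Trained networks look in the newest picture that a camera, given by its name, has taken for a name from the list of things; names that differ only in an ending like _2 or _b are one class to them, and where a whole thing is asked for, a point or a joint stands for the part that bears it (a point fixed in the world has none). Each returns a list of dicts, best first, with "conf" (0 to 1); they miss things now and then, are a little off and sometimes report something else, mostly with a low value. They report only what shows in the picture. A call takes as long as a camera call.
- ctrl.trace(thing, camera): "mask" (384x512 bool, what is visible of it) and "bbox" ([left, top, right, bottom] in pixels, round what is visible of it).
- ctrl.spot_point(thing, camera): "pixel" ([row, column] in pixels: a listed point, or the origin of a listed thing).
The state is a dict: "clock": time; "joint_pos": joint angles; "qvel": joint speeds; "tau": joint torques, N m; "tool_pos": TCP position; "orientation": TCP orientation; "force": force on the tool from outside, world axes, zero at the start; "moment": the same for the moment, N m; "opening": finger opening in m; "gripper_force": force on a finger pad.
Only numpy, scipy, OpenCV 4.12 (cv2) and the standard library are available. Lean on these libraries where they do the work, as an engineer would, in place of code of your own. Each camera call takes 0.05 s, during which the arm holds its last target. There are 200 camera calls.

## Working session

There is one attempt and no reset: what is moved stays moved. The work goes in short steps, Python scripts to look and compute and a tool call to move; the robot and the scene stay as the last step left them, time stands still between calls to the robot, and variables do not carry over. Pictures are saved under pics/ and viewed, at most 10 in all, crops included, and the job is handed in when it is done.

Besides the shell and the picture viewer there is one more tool, called after "Emit:" as name([rows], argument=value, ...), one row to a line, values as JSON. send_rows: Moves the arm, as the interface text tells. Its arguments: {"type":"object","properties":{"increments":{"type":"array"},"jaw":{"type":"number"}},"required":["increments"]}

```bash
mkdir -p pics; cat > h.py <<'E'
import numpy as np, cv2
from plant import ctrl
def rot(a):
    a=np.array(a,float)
    if a.shape==(3,3): return a
    from scipy.spatial.transform import Rotation as R
    if a.size==4: return R.from_quat(a).as_matrix()
    return R.from_euler('xyz',a,degrees=True).as_matrix()
def ray(cam,px):  # px=[row,col]
    c=ctrl.calibration(cam); K=np.array(c['mtx'])
    d=np.linalg.solve(K,[px[1],px[0],1.]); d=rot(c['attitude'])@[d[0],-d[1],-d[2]]
    return np.array(c['eye'],float),d/np.linalg.norm(d)
def atz(cam,px,z):
    e,d=ray(cam,px); return e+d*(z-e[2])/d[2]
def tri(p1,p2,c1='scene',c2='top'):
    e1,d1=ray(c1,p1); e2,d2=ray(c2,p2)
    s=np.linalg.lstsq(np.c_[d1,-d2],e2-e1,rcond=None)[0]
    a,b=e1+s[0]*d1,e2+s[1]*d2
    return (a+b)/2,np.linalg.norm(a-b)
def proj(cam,p):
    c=ctrl.calibration(cam); q=rot(c['attitude']).T@(np.array(p,float)-c['eye'])
    u=np.array(c['mtx'])@[q[0],-q[1],-q[2]]; return [u[1]/u[2],u[0]/u[2]]
E
cat > a.py <<'E'
from h import *
np.set_printoptions(precision=4,suppress=True)
for c in('scene','top'):
    cv2.imwrite(f'pics/{c}0.png',ctrl.snapshot(c)[:,:,::-1]); print(c,ctrl.calibration(c))
for t in 'caddy caddy_lid mat tray gauge sprayer jar lug_nut pad_clip'.split():
    P={}
    for c in('scene','top'):
        r=ctrl.spot_point(t,c)
        for k in r[:2]: print(t,c,np.round(k['pixel'],1),round(k['conf'],2))
        if r:P[c]=r[0]['pixel']
    if len(P)==2: print('   tri',*tri(P['scene'],P['top']),'z0',atz('top',P['top'],0))
print(ctrl.get_obs(), ctrl.grasp_offset)
E
python3 a.py
```

```text
scene {'mtx': array([[348.9855,   0.    , 254.6928],
       [  0.    , 348.9855, 187.7077],
       [  0.    ,   0.    ,   1.    ]]), 'eye': array([ 1.3345, -0.5242,  0.9936]), 'attitude': array([43.8928, -1.1653, 55.5272])}
top {'mtx': array([[370.111 ,   0.    , 259.2787],
       [  0.    , 370.111 , 194.7718],
       [  0.    ,   0.    ,   1.    ]]), 'eye': array([0.462 , 0.0055, 1.3959]), 'attitude': array([  5.6952,   0.5064, -89.8105])}
caddy scene [215.6 165.6] 0.88
caddy_lid scene [205.8 166.3] 0.6
caddy_lid top [222.3 350.3] 0.92
   tri [ 0.4978 -0.3095  0.0518] 0.004576634551716094 z0 [ 0.4982 -0.3238  0.    ]
mat scene [149.2 301.4] 0.9
mat top [225.3 179.8] 0.62
   tri [0.4887 0.3191 0.0178] 0.013791945657293142 z0 [0.4849 0.3173 0.    ]
tray scene [197.3 257.2] 0.59
tray top [190.9 263.6] 0.73
   tri [0.6153 0.0034 0.0147] 0.003186179731827281 z0 [0.616 0.002 0.   ]
gauge top [228.1 181.2] 0.62
sprayer scene [132.8 347.4] 0.61
sprayer scene [216.6 165.9] 0.3
sprayer top [221.8  99.2] 0.89
   tri [ 0.4934  0.6224 -0.0129] 0.013604804120832651 z0 [0.4971 0.6227 0.    ]
jar 
[... 261 characters left out ...]
07 -0.2574  0.    ]
pad_clip scene [192.4 329.6] 0.84
pad_clip scene [248.8 210.3] 0.23
pad_clip top [158.7 192.2] 0.89
   tri [ 0.7383  0.2739 -0.0065] 0.008065774128966984 z0 [0.7396 0.276  0.    ]
{'clock': 1.0, 'joint_pos': array([-58.0924,  20.5451,   0.6797,   0.0001, -70.1369, -16.5084]), 'qvel': array([-0.0189, -0.0093, -0.1069, -0.0383,  0.0116, -0.0364]), 'tau': array([ -0.0002, -58.2393,  29.3304,   7.0026,   0.0125,   0.    ]), 'tool_pos': array([ 0.1792, -0.6507,  0.2266]), 'orientation': array([ 179.9979,   -0.0007, -164.6007]), 'force': array([-0.0458, -0.5309,  0.1623]), 'moment': array([ 0.0115,  0.0012, -0.0025]), 'gripper_force': 0.0, 'opening': 0.08748885811657763} 0.0188
```

View pics/scene0.png

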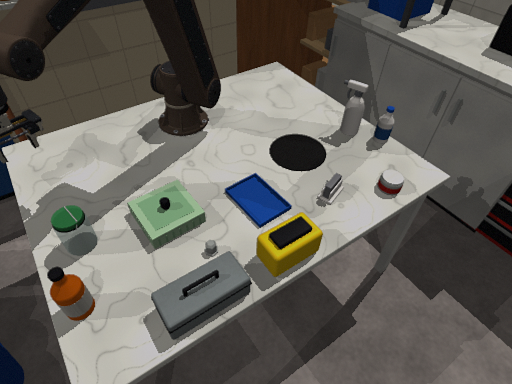

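View pics/top0.png

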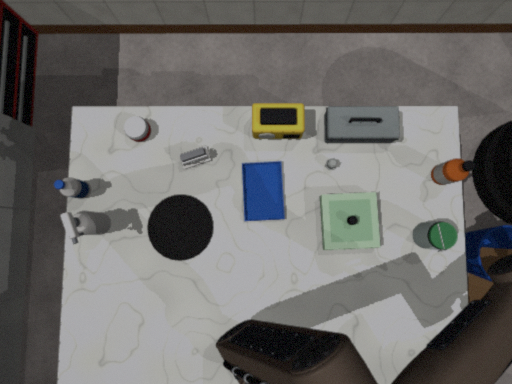

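The scene picture shows the lidded caddy at about (row 215, col 166) with its knob at (204, 165), the tray at (198, 257) and the mat at (152, 298). The top picture shows the lid at (221, 350), knob at (220, 352), tray at (191, 264) and mat at (227, 181). I'll refine these positions from the masks.

```bash
cat > b.py <<'E'
from h import *
np.set_printoptions(precision=4,suppress=True)
def quad(c,m,z):
    ys,xs=np.nonzero(m)
    P=np.array([atz(c,p,z)[:2] for p in zip(ys,xs)])
    (cx,cy),(w,h),a=cv2.minAreaRect((P*1000).astype(np.float32)); return np.round([cx,cy,w,h,a],1)
imgs={c:ctrl.snapshot(c) for c in('scene','top')}
knob={}
for c in imgs:
    for t,z in(('tray',.018),('mat',.004),('caddy_lid',.055),('lug_nut',.045),('jar',.148)):
        r=ctrl.trace(t,c)
        if not r: print(t,c,'none');continue
        m=r[0]['mask'].astype(np.uint8)
        print(t,c,round(r[0]['conf'],2),r[0]['bbox'],quad(c,m,z))
    # knob: dark blob
    p0=proj(c,[.498,-.31,.085]); r0,c0=map(int,p0); w=14
    g=imgs[c][r0-w:r0+w,c0-w:c0+w].max(2)<60
    n,l,s,ce=cv2.connectedComponentsWithStats(g.astype(np.uint8)); k=1+np.argmax(s[1:,4])
    knob[c]=[ce[k][1]+r0-w,ce[k][0]+c0-w]; print('knob',c,s[k],knob[c])
    # green lid+caddy region, blue tray
    hsv=cv2.cvtColor(imgs[c],cv2.COLOR_RGB2HSV)
    b=cv2.inRange(hsv,(105,120,60),(130,255,255)); pt=proj(c,[.615,.002,.01]); n,l,s,ce=cv2.connectedComponentsWithStats(b); k=l[int(pt[0]),int(pt[1])]
    print('blue',quad(c,l==k,.018),s[k])
    if c=='top':
        q=imgs[c].max(2)<45; n,l,s,ce=cv2.connectedComponentsWithStats(q.astype(np.uint8)); k=l[227,181]; print('matdark',s[k],atz(c,ce[k][::-1],.004),quad(c,l==k,.004))
print('knobtri',*tri(knob['scene'],knob['top']))
E
python3 b.py
```

```text
tray scene 0.63 [228.1, 171.7, 291.6, 230.2] [617.8   3.9 235.  164.8   2.5]
mat scene 0.77 [272.0, 134.5, 325.1, 170.8] [478.6 313.6 247.6 243.6  56.8]
caddy_lid scene 0.67 [127.2, 177.9, 201.4, 239.9] [ 503.9 -311.4  204.9  200.9    2.2]
lug_nut scene 0.65 [203.1, 237.5, 220.5, 257.0] [ 734.  -259.9   38.6   63.5   61.2]
jar scene 0.78 [54.2, 202.0, 99.4, 253.9] [ 516.1 -597.7  206.6   93.9    0.7]
knob scene [11 13 10 12 98] [np.float64(203.28571428571428), np.float64(164.62244897959184)]Traceback (most recent call last):
  File "b.py", line 23, in <module>
    print('blue',quad(c,l==k,.018),s[k])
                 ~~~~^^^^^^^^^^^^^
  File "b.py", line 5, in quad
    P=np.array([atz(c,p,z)[:2] for p in zip(ys,xs)])
                ~~~^^^^^^^
  File "h.py", line 14, in atz
    e,d=ray(cam,px); return e+d*(z-e[2])/d[2]
        ~~~^^^^^^^^
  File "h.py", line 10, in ray
    c=ctrl.calibration(cam); K=np.array(c['mtx'])
ValueError: time passes only in moves, steps and waits
```

```bash
python3 - <<'E'
s=open('h.py').read()
s=s.replace("from plant import ctrl\n","from plant import ctrl\nfrom functools import lru_cache\n@lru_cache(None)\ndef cal(n): return ctrl.calibration(n)\n").replace("c=ctrl.calibration(cam)","c=cal(cam)")
open('h.py','w').write(s)
E
python3 b.py
```

```text
tray scene 0.74 [224.7, 171.2, 293.4, 226.7] [616.8   0.8 239.2 163.    4.1]
mat scene 0.93 [271.0, 131.9, 326.4, 172.7] [478.6 315.  247.  242.6   6.5]
caddy_lid scene 0.62 [128.9, 180.3, 202.1, 239.5] [ 503.2 -311.9  204.1  203.     2.8]
lug_nut scene 0.39 [338.5, 82.0, 370.6, 137.4] [397.7 736.4 116.6 509.7  41.5]
jar scene 0.77 [52.6, 204.9, 99.7, 252.7] [ 516.8 -597.4  211.4   91.4    6.1]
knob scene [11 13 10 12 98] [np.float64(203.28571428571428), np.float64(164.62244897959184)]
blue [618.6   0.9 222.5 155.9   3.2] [ 225  173   66   54 1682]
tray top 0.69 [242.8, 161.6, 283.4, 219.3] [618.4   5.3 224.  150.    3.1]
mat top 0.75 [147.7, 191.1, 213.6, 261.1] [483.3 317.5 247.  245.    0.2]
caddy_lid top 0.66 [322.1, 190.6, 381.7, 249.3] [ 503.9 -311.1  203.3  200.     2.7]
lug_nut top 0.57 [325.7, 157.5, 334.5, 171.7] [ 715.3 -246.6   36.9   37.7   89.2]
jar top 0.7 [179.1, 144.9, 210.0, 168.6] [716.7 237.9  56.4  99.5  18.8]
knob top [ 9  9 11  9 71] [np.float64(219.90140845070422), np.float64(351.7887323943662)]
blue [614.9   5.6 215.1 147.2   3. ] [ 242  162   42   59 2233]
matdark [ 148  195   64   65 3230] [0.4782 0.316  0.004 ] [479.4 317.5 239.5 237.    0.9]
knobtri [ 0.5047 -0.3122  0.0733] 0.0006159150836145419
```

Emit:
send_rows([
  [[0.2,0.2,0,-0.04],[0.4,0.4,0,-0.08],[0.6,0.6,0,-0.12],[0.8,0.8,0,-0.147],[1,1,0,-0.147],[1,1,0,-0.147]],
], jaw=1)

```text
clock: 2.7
tool_pos: [0.3818, -0.4484, 0.2269]
orientation: [-180.0, 0.1, -177.0]
force: [-0.7, 0.2, -0.1]
opening: 0.0876
gripper_force: 0.0
```

Emit:
send_rows([
  [[0.2,0.2,0,0],[0.4,0.4,-0.1,0],[0.6,0.65,-0.2,0],[0.625,0.7,-0.3,0],[0.625,0.7,-0.4,0],[0.625,0.7,-0.4,0],[0.625,0.7,-0.4,0]],
])

```text
clock: 3.58
tool_pos: [0.5044, -0.3115, 0.1474]
orientation: [-180.0, 0.0, -177.3]
force: [0.3, -0.1, 0.9]
opening: 0.0876
gripper_force: 0.0
```

Emit:
send_rows([
  [[0,0,-0.12,0],[0,0,-0.24,0],[0,0,-0.34,0],[0,0,-0.4,0],[0,0,-0.425,0],[0,0,-0.425,0],[0,0,-0.425,0]],
])

```text
clock: 4.45
tool_pos: [0.5047, -0.3109, 0.0624]
orientation: [-180.0, 0.1, -177.2]
force: [1.4, 0.3, 0.1]
opening: 0.0875
gripper_force: 0.0
```

Emit:
send_rows([
  [[0,0,0,0],[0,0,0,0],[0,0,0,0],[0,0,0,0],[0,0,0,0],[0,0,0,0],[0,0,0,0],[0,0,0,0]],
], jaw=0)

```text
clock: 5.45
tool_pos: [0.5043, -0.3108, 0.0615]
orientation: [-180.0, 0.0, -177.2]
force: [0.1, -1.2, -1.7]
opening: 0.0331
gripper_force: 30.0
```

Emit:
send_rows([
  [[0,0,0.05,0],[0,0,0.12,0],[0,0,0.22,0],[0,0,0.34,0],[0,0,0.46,0],[0,0,0.58,0],[0,0,0.7,0],[0,0,0.7,0],[0,0,0.7,0]],
])

```text
clock: 6.58
tool_pos: [0.5038, -0.3104, 0.2013]
orientation: [180.0, -0.0, -177.2]
force: [0.3, -0.2, -2.9]
opening: 0.0329
gripper_force: 30.0
```

```bash
python3 - <<'E'
from h import *
a=ctrl.snapshot('scene'); print(ctrl.get_obs()['force'])
cv2.imwrite('pics/lift.png',cv2.resize(a[100:270,70:300,::-1],None,fx=3,fy=3,interpolation=cv2.INTER_CUBIC))
E
```

```text
[-0.36933267 -0.07107166 -2.75595164]
```

View pics/lift.png

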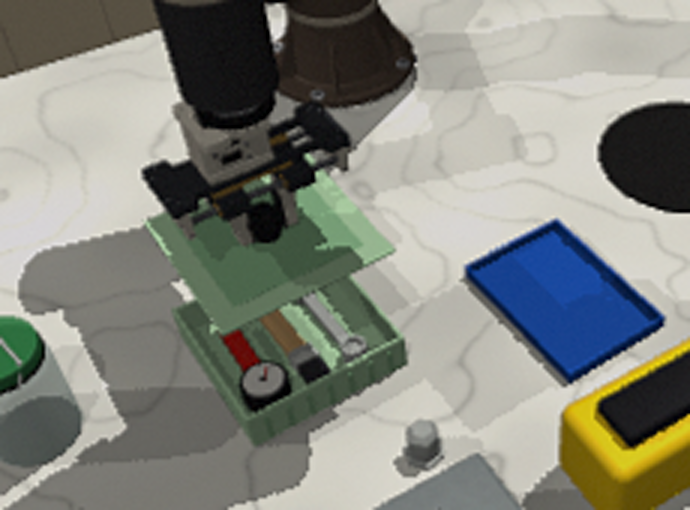

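The crop shows the lid lifted level. In the open caddy the gauge is in the lane on the robot's right (dial at crop (265, 383), towards +x), the brush is in the middle and the wrench on the left. I'll carry the lid to the mat.

Emit:
send_rows([
  [[0,0.06,0,0],[0,0.16,0,0],[-0.02,0.3,0,0],[-0.02,0.48,0,0],[-0.02,0.66,0,0],[-0.03,0.83,0,0],[-0.03,1,0,0]],
])

```text
clock: 7.5
tool_pos: [0.4975, -0.1086, 0.2014]
orientation: [180.0, -0.0, -177.2]
force: [0.2, 0.4, -2.1]
opening: 0.0329
gripper_force: 30.0
```

Emit:
send_rows([
  [[0,0.18,0,0],[0,0.36,0,0],[-0.02,0.54,0,0],[-0.03,0.72,0,0],[-0.04,0.88,0,0],[-0.04,1,0,0]],
])

```text
clock: 8.25
tool_pos: [0.4892, 0.0913, 0.2015]
orientation: [180.0, -0.0, -177.1]
force: [0.4, -0.4, -2.1]
opening: 0.0334
gripper_force: 30.0
```

Emit:
send_rows([
  [[0,0.18,0,0],[0,0.36,0,0],[-0.02,0.54,0,0],[-0.03,0.72,0,0],[-0.05,0.88,0,0],[-0.05,1,0,0]],
])

```text
clock: 9.0
tool_pos: [0.479, 0.2911, 0.2014]
orientation: [-180.0, -0.0, -177.1]
force: [0.9, -0.5, -2.6]
opening: 0.0329
gripper_force: 30.0
```

Emit:
send_rows([
  [[0,0.07,0,0],[0,0.12,0,0],[0,0.13,-0.1,0],[0,0.13,-0.25,0],[0,0.13,-0.4,0],[0,0.13,-0.55,0],[0,0.13,-0.65,0],[0,0.13,-0.7,0],[0,0.13,-0.7,0],[0,0.13,-0.7,0]],
])

```text
clock: 10.25
tool_pos: [0.4808, 0.3156, 0.0625]
orientation: [179.9, 0.1, -177.2]
force: [0.1, -0.5, -2.3]
opening: 0.0329
gripper_force: 30.0
```

Emit:
send_rows([
  [[0,0,-0.06,0],[0,0,-0.12,0],[0,0,-0.155,0],[0,0,-0.17,0],[0,0,-0.18,0],[0,0,-0.185,0],[0,0,-0.185,0]],
])

```text
clock: 11.12
tool_pos: [0.4803, 0.3154, 0.0247]
orientation: [180.0, 0.0, -177.2]
force: [0.5, 0.1, -1.8]
opening: 0.0331
gripper_force: 30.0
```

```bash
python3 - <<'E'
from h import *
a=ctrl.snapshot('scene'); o=ctrl.get_obs(); print(o['force'],o['tool_pos'])
cv2.imwrite('pics/mat1.png',cv2.resize(a[90:190,230:360,::-1],None,fx=5,fy=5,interpolation=cv2.INTER_CUBIC))
E
```

```text
[ 0.11550409 -0.16394124 -2.36310861] [0.48031013 0.31533347 0.02474648]
```

View pics/mat1.png

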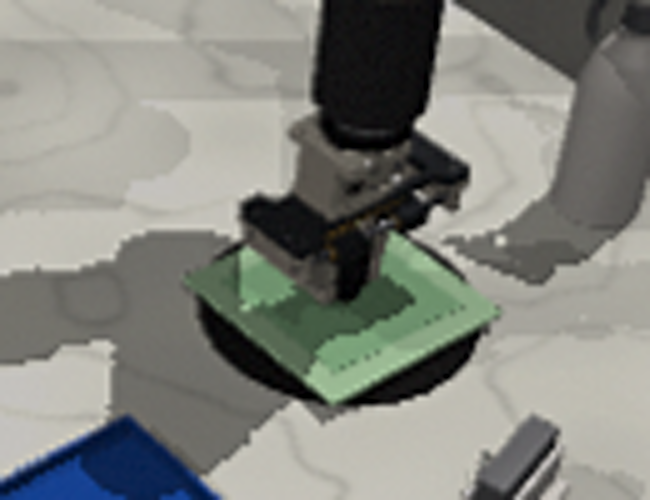

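The crop shows the lid level over the centre of the mat, with the knob near (345, 285). It isn't touching yet, since the wrist still carries its weight. I'll creep down.

Emit:
send_rows([
  [[0,0,-0.003,0],[0,0,-0.006,0],[0,0,-0.009,0],[0,0,-0.009,0],[0,0,-0.009,0]],
])

```text
clock: 11.8
tool_pos: [0.4803, 0.3153, 0.0235]
orientation: [180.0, 0.0, -177.2]
force: [-2.1, -0.8, 4.9]
opening: 0.0331
gripper_force: 30.0
```

Emit:
send_rows([
  [[0,0,0,0],[0,0,0,0],[0,0,0,0],[0,0,0,0],[0,0,0,0]],
], jaw=0.8)

```text
clock: 12.42
tool_pos: [0.4802, 0.3153, 0.0227]
orientation: [-180.0, -0.0, -177.2]
force: [0.4, -0.8, -0.3]
opening: 0.0696
gripper_force: 0.0
```

Emit:
send_rows([
  [[0,0,0.1,0],[0,0,0.25,0],[0,0,0.45,0],[0,0,0.65,0],[0,-0.2,0.8,0],[0,-0.5,0.8,0],[0,-0.75,0.8,0],[0,-1,0.8,0],[0,-1,0.8,0]],
])

```text
clock: 13.55
tool_pos: [0.4797, 0.1125, 0.183]
orientation: [180.0, -0.0, -177.4]
force: [0.0, 0.5, -0.4]
opening: 0.07
gripper_force: 0.0
```

```bash
cat > g.py <<'E'
from h import *
np.set_printoptions(precision=4,suppress=True)
im={c:ctrl.snapshot(c) for c in('scene','top')}
P={}
for c in im:
    for t in('gauge','caddy'):
        for k in ctrl.spot_point(t,c)[:2]: print(t,c,k['pixel'],k['conf'])
    hsv=cv2.cvtColor(im[c],cv2.COLOR_RGB2HSV); q=proj(c,[.5,-.36,.03]); w=40
    red=cv2.inRange(hsv,(0,130,40),(8,255,255))|cv2.inRange(hsv,(172,130,40),(180,255,255))
    m=np.zeros_like(red); r0,c0=map(int,q); m[r0-w:r0+w,c0-w:c0+w]=red[r0-w:r0+w,c0-w:c0+w]
    ys,xs=np.nonzero(m); P[c]=[ys.mean(),xs.mean()]
    X=np.array([atz(c,p,.032)[:2] for p in zip(ys,xs)])
    (cx,cy),(a,b),an=cv2.minAreaRect((X*1000).astype(np.float32)); u=np.linalg.svd(X-X.mean(0),full_matrices=False)[2][0]
    print('red',c,len(ys),P[c],X.mean(0),'rect',cx,cy,a,b,an,'pca',np.degrees(np.arctan2(u[1],u[0])))
    r=ctrl.trace('caddy_lid',c)
    if r:
        ys,xs=np.nonzero(r[0]['mask']); X=np.array([atz(c,p,.017)[:2]*1000 for p in zip(ys,xs)]).astype(np.float32); print('lid',c,r[0]['conf'],cv2.minAreaRect(X))
print('tri',*tri(P['scene'],P['top']))
t=im['top']; s=im['scene']
f=lambda a:cv2.resize(a[:,:,::-1],(400,400),interpolation=cv2.INTER_CUBIC)
cv2.imwrite('pics/caddy.png',np.hstack([f(s[170:250,120:210]),f(t[180:260,310:390])]))
E
python3 g.py
```

```text
gauge scene [225.7, 152.4] 0.68
caddy scene [215.2, 166.9] 0.66
red scene 114 [np.float64(214.14912280701753), np.float64(148.51754385964912)] [ 0.4829 -0.3715] rect 481.7363586425781 -371.8505554199219 86.36131286621094 21.17045783996582 1.377481460571289 pca 0.6951270391520139
lid scene 0.59 ((477.98980712890625, 314.61224365234375), (204.6725311279297, 201.9837646484375), 2.8220064640045166)
gauge top [218.8, 361.1] 0.89
caddy top [222.5, 346.7] 0.74
caddy top [220.2, 336.7] 0.43
red top 147 [np.float64(226.56462585034015), np.float64(363.7755102040816)] [ 0.482  -0.3651] rect 482.2706298828125 -365.9727478027344 21.90815544128418 84.38105010986328 88.63089752197266 pca -178.88150358302642
lid top 0.79 ((509.1517333984375, 320.3724365234375), (142.65615844726562, 189.84619140625), 2.7552504539489746)
tri [ 0.4809 -0.3687  0.0276] 0.005066298207030812
```

View pics/caddy.png

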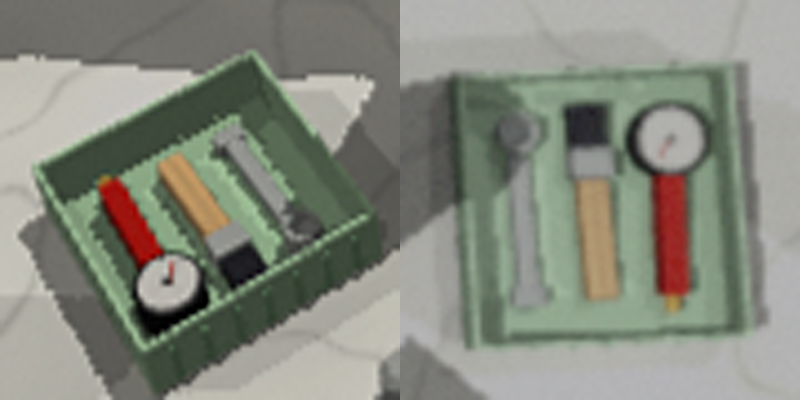

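The view shows the gauge in the right lane with its dial towards +x, the brush in the middle and the wrench on the left, all undisturbed. The lid sits centred on the mat. The grip point is about (0.496, -0.368), so I'll go and hover above it with the jaw narrowed.

Emit:
send_rows([
  [[0,-0.15,0,0],[0,-0.4,0,0],[0,-0.6,0,0],[0.04,-0.8,0,0],[0.08,-1,0,0]],
], jaw=0.39)

```text
clock: 14.58
tool_pos: [0.4966, -0.0855, 0.1829]
orientation: [-180.0, 0.0, -177.2]
force: [1.5, 0.4, 0.1]
opening: 0.0347
gripper_force: 0.0
```

Emit:
send_rows([
  [[0,-0.25,0,0],[0,-0.5,0,0],[0,-0.75,0,0],[0,-0.9,0,0],[0,-1,0,0]],
])

```text
clock: 15.2
tool_pos: [0.4963, -0.2857, 0.1823]
orientation: [180.0, -0.0, -177.3]
force: [0.1, 0.4, -0.6]
opening: 0.0341
gripper_force: 0.0
```

Emit:
send_rows([
  [[0,-0.2,0,0],[0,-0.35,0,0],[0,-0.402,-0.15,0],[0,-0.402,-0.3,0],[0,-0.402,-0.45,0],[0,-0.402,-0.57,0],[0,-0.402,-0.62,0],[0,-0.402,-0.62,0]],
])

```text
clock: 16.2
tool_pos: [0.4963, -0.3648, 0.0584]
orientation: [180.0, -0.1, -177.2]
force: [-0.2, -0.2, 0.8]
opening: 0.0343
gripper_force: 0.0
```

```bash
python3 - <<'E'
from h import *
s=ctrl.snapshot('scene'); t=ctrl.snapshot('top'); o=ctrl.get_obs(); print(o['force'],o['tool_pos'],o['opening'])
f=lambda a:cv2.resize(a[:,:,::-1],(400,400),interpolation=cv2.INTER_CUBIC)
cv2.imwrite('pics/hover.png',np.hstack([f(s[165:245,115:205]),f(t[180:260,310:390])]))
for c in('scene','top'):
    print(c,proj(c,[.496,-.368,.06]), [k['pixel'] for k in ctrl.spot_point('gauge',c)[:1]])
E
```

```text
[-0.27614582  0.46826095  0.46103007] [ 0.49703665 -0.36524508  0.05970012] 0.03412553517069811
scene [np.float64(210.93076941976204), np.float64(149.3373234105058)] [[223.8, 151.4]]
top [np.float64(222.52119174466293), np.float64(366.59577526099434)] []
```

View pics/hover.png

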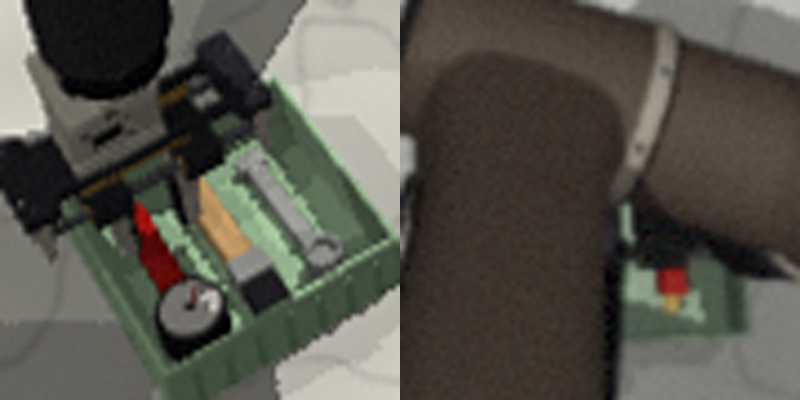

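The fingertips (left crop (125, 240) and (188, 210)) straddle the red handle and stay clear of the brush. I'll shift 3 mm towards -y and descend.

Emit:
send_rows([
  [[0,-0.015,0,0],[0,-0.015,-0.05,0],[0,-0.015,-0.1,0],[0,-0.015,-0.14,0],[0,-0.015,-0.18,0],[0,-0.015,-0.21,0],[0,-0.015,-0.23,0],[0,-0.015,-0.23,0]],
])

```text
clock: 17.4
tool_pos: [0.4961, -0.3681, 0.0125]
orientation: [180.0, -0.0, -177.2]
force: [0.0, -0.3, 0.3]
opening: 0.0342
gripper_force: 0.0
```

Emit:
send_rows([
  [[0,0,0,0],[0,0,0,0],[0,0,0,0],[0,0,0,0],[0,0,0,0],[0,0,0,0]],
], jaw=0)

```text
clock: 18.15
tool_pos: [0.4964, -0.3683, 0.0131]
orientation: [-180.0, 0.0, -177.2]
force: [-0.4, 1.7, 4.3]
opening: 0.0197
gripper_force: 29.8
```

Emit:
send_rows([
  [[0,0,0.04,0],[0,0,0.1,0],[0,0,0.2,0],[0,0,0.32,0],[0,0,0.44,0],[0,0,0.56,0],[0,0,0.65,0],[0,0,0.65,0],[0,0,0.65,0]],
])

```text
clock: 19.27
tool_pos: [0.4958, -0.3678, 0.1422]
orientation: [180.0, -0.0, -177.2]
force: [0.1, 0.6, -2.4]
opening: 0.0196
gripper_force: 29.8
```

```bash
python3 - <<'E'
from h import *
s=ctrl.snapshot('scene'); o=ctrl.get_obs(); print(o['force'],o['moment'],o['tool_pos'],o['opening'])
cv2.imwrite('pics/up.png',cv2.resize(s[130:260,70:230,::-1],None,fx=4,fy=4,interpolation=cv2.INTER_CUBIC))
E
```

```text
[ 0.01806923  0.98549638 -1.99433455] [ 0.06326185  0.02140167 -0.02992308] [ 0.49560528 -0.36780011  0.1418534 ] 0.01982206639344786
```

View pics/up.png

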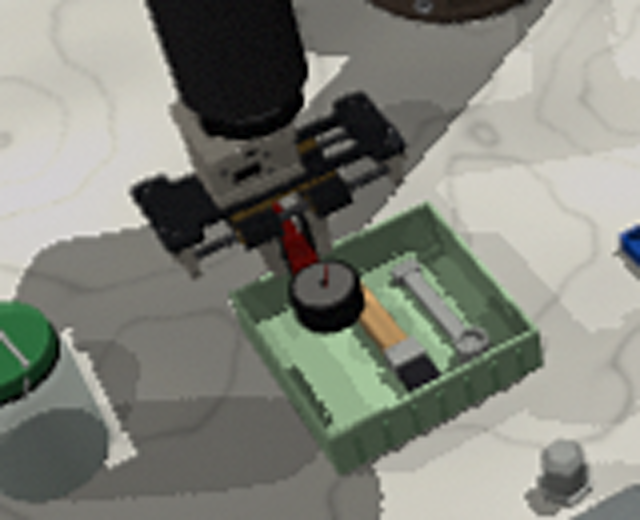

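The gauge is lifted level with its dial up at (325, 290), and the brush and wrench are still in the caddy. I'll carry it to the tray.

Emit:
send_rows([
  [[0,0.06,0,0],[0.05,0.18,0,0],[0.1,0.34,0,0],[0.16,0.5,0,0],[0.22,0.67,0,0],[0.27,0.84,0,0],[0.3,1,0,0]],
])

```text
clock: 20.2
tool_pos: [0.5561, -0.1662, 0.1421]
orientation: [180.0, -0.1, -177.2]
force: [0.7, 0.3, -1.0]
opening: 0.0203
gripper_force: 29.8
```

Emit:
send_rows([
  [[0.05,0.17,0,0],[0.1,0.34,0,0],[0.15,0.5,0,0],[0.2,0.65,0,0],[0.23,0.78,0,0],[0.252,0.857,0,0],[0.252,0.857,-0.1,0],[0.252,0.857,-0.22,0],[0.252,0.857,-0.34,0],[0.252,0.857,-0.44,0],[0.252,0.857,-0.5,0],[0.252,0.857,-0.5,0]],
])

```text
clock: 21.7
tool_pos: [0.606, 0.0031, 0.0419]
orientation: [-180.0, -0.1, -177.2]
force: [-0.3, 0.5, -0.5]
opening: 0.0197
gripper_force: 29.8
```

```bash
python3 - <<'E'
from h import *
s=ctrl.snapshot('scene'); t=ctrl.snapshot('top'); o=ctrl.get_obs(); print(o['force'],o['tool_pos'],o['orientation'])
f=lambda a:cv2.resize(a[:,:,::-1],(400,400),interpolation=cv2.INTER_CUBIC)
cv2.imwrite('pics/tray.png',np.hstack([f(s[155:235,215:305]),f(t[150:230,224:304])]))
for c in('scene','top'): print(c,[(k['pixel'],k['conf'],atz(c,k['pixel'],o['tool_pos'][2]-.0085)) for k in ctrl.spot_point('gauge',c)[:1]])
E
```

```text
[-0.40586784 -0.44356476 -1.20780152] [0.60704169 0.00330298 0.0433262 ] [-1.79997444e+02  3.79182321e-02 -1.77221978e+02]
scene [([195.5, 253.9], 0.67, array([ 0.6165942, -0.0112607,  0.0348262]))]
top [([190.7, 261.4], 0.43, array([0.61288948, 0.01020732, 0.0348262 ]))]
```

View pics/tray.png

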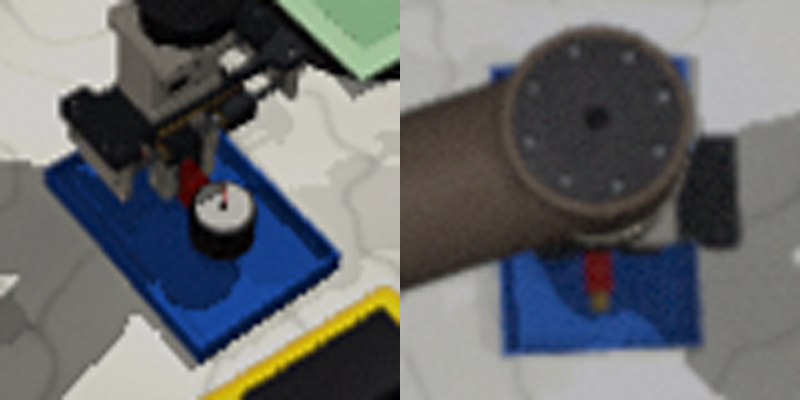

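The gauge hangs level over the tray centre (left crop: dial at (222, 212), handle along the tray's long side). I'll lower it.

Emit:
send_rows([
  [[0,0,-0.05,0],[0,0,-0.09,0],[0,0,-0.115,0],[0,0,-0.128,0],[0,0,-0.135,0],[0,0,-0.139,0],[0,0,-0.139,0]],
])

```text
clock: 22.78
tool_pos: [0.6067, 0.0033, 0.0151]
orientation: [180.0, 0.0, -177.2]
force: [0.4, -0.3, -0.7]
opening: 0.0198
gripper_force: 29.8
```

Emit:
send_rows([
  [[0,0,-0.003,0],[0,0,-0.006,0],[0,0,-0.006,0],[0,0,-0.006,0]],
])

```text
clock: 23.28
tool_pos: [0.6067, 0.0032, 0.0138]
orientation: [180.0, 0.0, -177.2]
force: [-0.8, 0.2, -0.5]
opening: 0.0193
gripper_force: 29.8
```

Emit:
send_rows([
  [[0,0,-0.003,0],[0,0,-0.006,0],[0,0,-0.006,0],[0,0,-0.006,0]],
])

```text
clock: 23.78
tool_pos: [0.6067, 0.0033, 0.0131]
orientation: [180.0, 0.0, -177.2]
force: [-3.2, 0.3, 5.6]
opening: 0.0194
gripper_force: 29.8
```

Emit:
send_rows([
  [[0,0,0,0],[0,0,0,0],[0,0,0,0],[0,0,0,0],[0,0,0,0]],
], jaw=0.5)

```text
clock: 24.4
tool_pos: [0.6066, 0.0032, 0.0125]
orientation: [-180.0, -0.0, -177.2]
force: [-0.3, -1.3, -0.8]
opening: 0.0438
gripper_force: 0.0
```

Emit:
send_rows([
  [[0,0,0.08,0],[0,0,0.2,0],[0,0,0.4,0],[0,0,0.6,0],[0,0,0.8,0],[-0.2,-0.3,0.95,0],[-0.4,-0.55,0.95,0],[-0.6,-0.8,0.95,0],[-0.6,-0.8,0.95,0],[-0.6,-0.8,0.95,0]],
])

```text
clock: 25.65
tool_pos: [0.4863, -0.1576, 0.2039]
orientation: [-180.0, 0.1, -177.3]
force: [0.5, 0.8, 0.4]
opening: 0.0439
gripper_force: 0.0
```

```bash
python3 - <<'E'
from h import *
s=ctrl.snapshot('scene'); t=ctrl.snapshot('top'); o=ctrl.get_obs(); print(o['force'],o['clock'])
f=lambda a:cv2.resize(a[:,:,::-1],(400,400),interpolation=cv2.INTER_CUBIC)
cv2.imwrite('pics/end.png',np.hstack([f(s[110:270,110:350]),f(t[140:280,130:390])]))
for c in('scene','top'):
    print(c,[(k['pixel'],k['conf'],atz(c,k['pixel'],.004)) for k in ctrl.spot_point('gauge',c)[:1]])
    for n in ('lug_nut','pad_clip','jar','sprayer'): print(n,[k['pixel'] for k in ctrl.spot_point(n,c)[:1]])
    r=ctrl.trace('caddy_lid',c)
    if r:
        X=np.array([atz(c,p,.017)[:2]*1000 for p in zip(*np.nonzero(r[0]['mask']))]).astype(np.float32); print('lid',c,r[0]['conf'],cv2.minAreaRect(X))
E
```

```text
[ 0.859937    0.05431328 -0.05968391] 25.75
scene [([200.7, 257.4], 0.88, array([0.62299224, 0.00118006, 0.004     ]))]
lug_nut [[249.0, 210.7]]
pad_clip [[194.8, 328.6]]
jar [[241.8, 84.8]]
sprayer [[130.8, 347.0]]
lid scene 0.56 ((480.8482666015625, 316.803955078125), (209.6558380126953, 212.13670349121094), 4.07518196105957)
top [([189.1, 260.2], 0.78, array([0.62238899, 0.01487238, 0.004     ]))]
lug_nut [[163.9, 328.2]]
pad_clip [[154.8, 194.6]]
jar [[236.3, 428.0]]
sprayer [[222.6, 98.6]]
lid top 0.79 ((482.81085205078125, 315.2171325683594), (203.15444946289062, 205.5172576904297), 2.4824447631835938)
```

View pics/end.png

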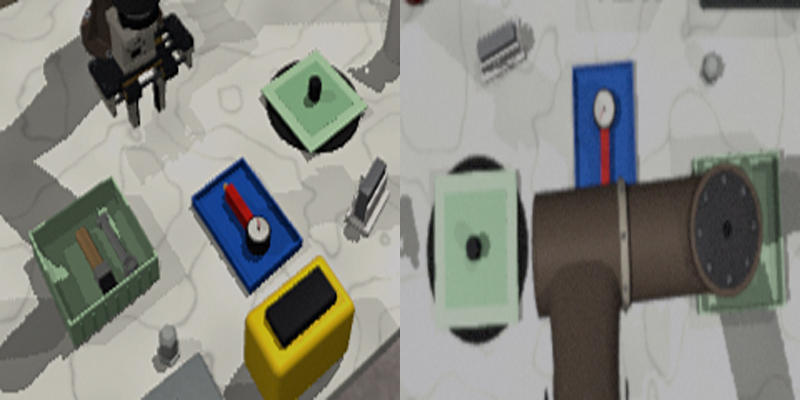

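The final view shows the lid knob-up in the middle of the mat and the gauge flat, dial up, in the middle of the tray. The brush and wrench are in the caddy, the other things haven't moved and the arm is clear.

```bash
python3 -c "from plant import ctrl; print(ctrl.close_job())"
```

```text
the job is handed in; nothing more can be done
None
```

The job is handed in at about 26 s: the lid is knob up in the middle of the mat, the gauge is dial up in the middle of the tray, the brush and wrench are still in the caddy, and nothing else looked disturbed in the last pictures.

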